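# Hook the heat-sink tote forward onto its sprung stop

### The job

Take the pull hook from its cradle, drop its tip behind the near lip of the black tote standing deep in the shelf bay, and drag the tote forward until it leans on the sprung buffer bar at the front; find the bar by feel, keep the buffer pressed with about 8 newtons for a second, and never yank (at most 14 newtons on the buffer, 25 on the lip). Then unhook and lay the hook back in its cradle as it was, leaving the tote resting against the buffer with the heat sink in it. Move the tote with the hook only, and disturb nothing else.

Things in the scene. Friction and masses are not known exactly. Their poses are not given: they have to be found in the camera images.
- hook: Pull hook, 0.14 kg, level along its x; origin: centre of the wooden handle, on the shaft's axis; x to the tip, z up. Handle x -38 to 38, 18 wide (y), 22 high, a collar 30 across and 6 thick at each end; stub 10 thick back to x -78, shaft 10 thick ahead to x 165. Grip the handle across its 18 mm from above, firmly: the pull tries to turn it between the fingers
- cradle: Fixed cradle of the hook: plywood base, two aluminium V rests 10 mm thick at x -62 (under the stub) and x 80 (under the shaft); V flanks at 45 degrees, 45 mm across over all, tops at z 100. Origin: underside of the base, at table height; z up. The hook lying in it has its origin at x 0, y 0, z 85 mm here and its x along the cradle's x
- bay: Fixed shelf bay, open to the robot at its -x end; origin on the table under it, x inward, z up. Deck top at z 12, x -152 to 165; cheeks 128 mm apart inside; slatted steel roof from x -65 inward, underside z 156, top z 162 (no room for a gripper under it, the hook's shaft reaches in). Ahead of x -65 open above, side strips 30 mm high
- tote: Open black tote on the deck, 0.6 to 0.85 kg plus heat sink, 120x110x50 mm, 4 mm walls; origin: centre of underside; x inward. Slides between the cheeks, needing a steady 3 to 6 N, differing each time, which is not part of the push on the buffer. At the start its near wall is 75 to 120 mm inward of the buffer
- kerb: Fixed aluminium kerb across the front of the bay, on its deck, 14x136x34 mm; origin: centre of underside, x inward as the bay's. Carries the sprung rubber buffer bar, 70 mm wide, z 13 to 31, about 2 N per mm, bottoming after 9 mm. Its unpressed face stands 33 to 53 mm inward of this origin; the setting differs each time, is not measured, and holds firm: feel for the rise over the sliding pull
- heatsink: Silvery finned heat sink, 63 x 70 x 34 mm, lying loose in the far part of the tote. Origin: centre of its underside
- screw_tin: round tin, 76 mm across, 58 mm high, standing to the right of the bay; leave alone. Origin: centre of its underside
- parts_bin: small grey parts bin, 103 x 70 x 45 mm, standing to the left of the bay; leave alone. Origin: centre of its underside
- hook_tip (a point): Hook's tip: a flat plate 24 mm wide (y), 5 thick, hanging from the shaft's end down to z = -45 in the hook's frame. This point is the middle of its lower end on the near face, which pulls: x = 160, y = 0, z = -45 mm in the hook's frame
- tote_lip (a point): Top of the tote's near wall, middle of its inner edge: x -56, y 0, z 50 mm in the tote's frame (62 mm above the table). The wall is x -60 to -56; a rim 4 mm high stands out 5 mm beyond the wall at the top, all round. Inward of this point 40 mm are free for the hook's tip; the tote's floor is 46 mm below it
Not all that is in view belongs to the job. There is more than one size of the tote; the job needs the middle-sized.

How it is judged:
On the way, in this order (a step that is already met when the one before it is completed fails the run):
1. the hook's tip is behind the tote's near lip and pulls on it (contact force between hook and tote above 1.5 N and x of hook_tip in the frame of tote above -0.067 m and z of hook_tip in the frame of tote below 0.045 m), for 0.1 s.
2. the tote, drawn by the hook, presses the buffer with 5 to 12 N for 0.6 s (contact force between tote and kerb between 5 and 12 N and contact force between hook and tote above 3 N), for 0.6 s.
At the end, for the whole second after the job is handed in: Tote upright, still touching the buffer (near wall at most 57 mm inward of the kerb's origin, over 0.3 N), heat sink in it; hook in both V rests of its cradle, tip forward and down, within 12 mm of its place, 5 degrees of the cradle's axis, 30 degrees of upright; all at rest (x of tote in the frame of kerb below 0.117 m and contact force between tote and kerb above 0.3 N and angle between tote's own z axis and vertical below 0.05 rad and linear speed of each of tote, hook below 0.02 m/s and z of heatsink in the frame of tote below 0.02 m and horizontal distance between heatsink and tote below 0.05 m and horizontal distance between hook and cradle below 0.012 m and z of hook in the frame of cradle between 0.079 and 0.091 m and angle between the x axis of hook and the x axis of cradle, either way round below 0.08 rad and angle between hook's own z axis and vertical below 0.52 rad).
It fails at once if the buffer is pressed with more than 14 N (contact force between tote and kerb above 14 N).
It fails at once if the hook loads the tote with more than 25 N (contact force between hook and tote above 25 N).
It fails at once if the robot itself touches the tote (contact force between any of the arm, the fingers and tote above 0.5 N).
It fails at once if the tote tips by more than 12 degrees (angle between tote's own z axis and vertical above 0.21 rad).
It fails at once if the tin or the parts bin is shifted by more than 25 mm (distance of any of screw_tin, parts_bin from where it was at the start of the episode above 0.025 m).
It also fails if it takes over 72 s, if anything falls off the work surface, if the arm or the gripper's body presses on something with over 40 N, if the wrist force passes 120 N, or if a joint passes its speed limit or range.

### The arm

A 7-joint arm with a two-finger parallel gripper is mounted at the origin on a cart in front of the work surface, level with it; the furniture and walls round the work are solid. World frame = base frame: x ahead of the robot, y to its left, z up, the work surface at z = 0. Lengths are in m, angles in rad, forces in N, time in s.
With the tool pointing down it reaches from about 0.425 to 0.925 m from the base axis. Payload 6.8 kg.
Tool frame: the origin (TCP) lies midway between the tips of the shut fingers; the grasp point (between the pads) lies 19 mm behind it; z points along the fingers, x is the direction in which the jaws open and shut, and the axes are right-handed (so a half turn about z gives the same grasp; the last joint's range is limited). The gripper opens to 85 mm and grips with 20 to 120 N. Pads are 22 mm wide; open, the fingers measure 114 mm over their backs; the gripper's body (76 mm by 85 mm) begins 54 mm behind the grasp point. The pads swing forward as they close: fully open they stand 13 mm farther back than shut.
Start: joints at [1.066, 0.477, 0.022, 1.555, -0.011, 1.109, -0.083], TCP at [0.261, -0.623, 0.231] pointing down, gripper open.
Joint ranges: [-2.96, 2.96], [-0.34, 2.1], [-1.41, 1.46], [0.24, 2.44], [-1.37, 4.51], [0.17, 1.92], [-2.96, 2.96]. Speed limits (rad/s): [2.39, 2.39, 3.14, 3.14, 3.14, 3.14, 3.14].

### API

Orientations are given as a unit quaternion [w, x, y, z].
In Python, from station import * gives the robot as it stands.
- The arm moves only by the shell command python3 -m handwheel 'ROWS' [FORCE]. ROWS is JSON, a list of rows, each an object of numbers: "grip": the finger opening in cm, from 0 to 8.54; "tx", "ty", "tz": the shift along the tool's x, y, z in cm; "yaw": the turn about the tool's z in degrees. In form: [{"grip": .., "tx": .., "ty": .., "tz": .., "yaw": ..}, ...]. A call has 1 to 5 rows; each row shifts and turns the commanded pose from where the row before left it, along the tool's axes as they then stand; what a row does not reach is not made up. A row lasts 1/10 s, in which the tool goes at most 50 mm and 8.59 degrees, less where a joint would pass 70% of its speed; a pose out of reach is approached as far as the arm can. A call is refused whole if a number of a shift passes 5 or a number of a turn 8.59, either way. A call with a gripper value outside its range is refused whole. The fingers move at their own pace and stop on an object; FORCE is the grip in N (left out, the last holds). Time passes only in rows, so rows that do not move let the fingers close. It gives the time, the measured TCP pose, the force and the opening at its end, in the units of the state.
- get_obs(): the state, without advancing time (a new reading comes with each control period).
- read_camera(name): name is "scene" or "top" or "wrist"; returns a dict with "image" (480x640x3 uint8, blue, green, red), "intrinsics" (3x3 intrinsics, pixels), "position" and "attitude" of the camera in the world; the wrist camera has in their place "hand_eye" (4x4, takes a point from camera to tool coordinates, whose origin is the TCP and whose axes are the tool frame's). Camera axes: x right, y down, z forward; pixel columns grow to the right and rows downward; lengths in m; the calibration is good to about 2 mm. The wrist camera is an equidistant fisheye: a pixel r from the principal point sees the ray r / f radians off the axis. A picture is of the moment at which its call begins: read the wrist's pose just before it. There is no depth.
- hand_in(): hands the job in, once; it reports no verdict.
The state is a dict: "t": time; "q": joint angles; "joint_vel": joint speeds; "joint_torque": joint torques, N m; "eef_pos": TCP position; "tool_rot": TCP orientation; "contact_force": force on the tool from outside, world axes, zero at the start; "torque": the same for the moment, N m; "gripper_width": opening from 0.0 (shut) to 1.0 (fully open).
Only numpy, scipy, OpenCV 4.12 (cv2) and the standard library are available. Lean on these libraries where they do the work, as an engineer would, in place of code of your own. Each camera call takes 0.05 s, during which the arm holds its last target. There are 200 camera calls.

## Working session

There is one attempt and no reset: what is moved stays moved. The work goes in short steps, Python scripts to look and compute and a shell command to move; the robot and the scene stay as the last step left them, time stands still between calls to the robot, and variables do not carry over. Pictures are saved under pics/ and viewed, about 8 in all and at most 12, crops included, and the job is handed in when it is done.

```bash
mkdir -p pics; python3 - <<'E'
from station import *
import cv2,numpy as np
o=get_obs();print({k:np.round(v,3).tolist() for k,v in o.items()})
for n in("scene","top"):
    c=read_camera(n);cv2.imwrite(f"pics/{n}0.png",c["image"]);print(n,c["intrinsics"],c["position"],c["attitude"])
w=read_camera("wrist");print(w["intrinsics"],w["hand_eye"])
E
```

```text
{'t': 0.0, 'q': [1.066, 0.478, 0.022, 1.556, -0.012, 1.109, -0.083], 'joint_vel': [-0.0, 0.001, -0.0, 0.0, 0.001, 0.001, 0.001], 'joint_torque': [0.001, -59.646, 1.609, -28.12, 0.013, 0.009, 0.0], 'eef_pos': [0.261, -0.622, 0.23], 'tool_rot': [-0.0, 0.833, -0.554, -0.001], 'contact_force': [-0.331, 0.748, 0.619], 'torque': [0.001, -0.02, -0.064], 'gripper_width': 1.0}
scene [[469.53141179   0.         314.845911  ]
 [  0.         469.53141179 243.94470952]
 [  0.           0.           1.        ]] [0.83411955 0.80382563 0.45729303] [-0.08900263  0.13535036  0.83076076 -0.53253673]
top [[566.36376604   0.         316.69940887]
 [  0.         566.36376604 256.92960578]
 [  0.           0.           1.        ]] [3.47404873e-01 5.13385024e-04 1.33561806e+00] [ 0.06715453 -0.69676761  0.71158522 -0.06042884]
[[371.64829954   0.         315.83599646]
 [  0.         371.64829954 245.15358941]
 [  0.           0.           1.        ]] [[ 9.99999833e-01 -5.31151014e-05 -5.75606734e-04  1.08107442e-03]
 [ 2.12844641e-04  9.59642816e-01  2.81221658e-01 -7.18866895e-02]
 [ 5.37439750e-04 -2.81221733e-01  9.59642667e-01 -1.42928786e-01]
 [ 0.00000000e+00  0.00000000e+00  0.00000000e+00  1.00000000e+00]]
```

View pics/top0.png

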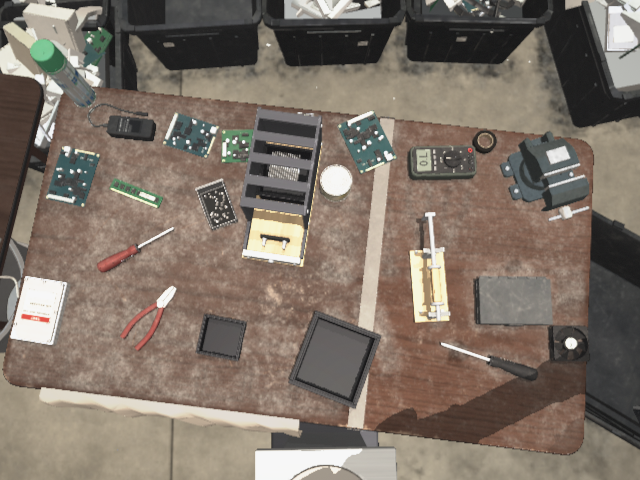

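View pics/scene0.png

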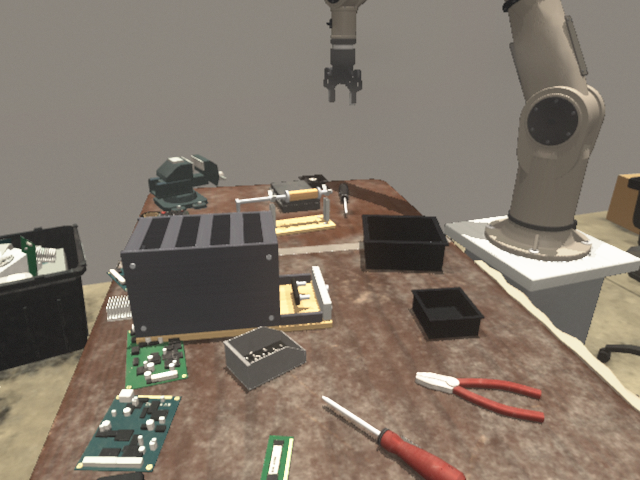

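Top view: bay at about (280,185), with its open end and the kerb at (273,258). The hook and cradle are at about (431,265), the tin at (336,181) and the parts bin at (215,205). Scene view shows the hook with its tip toward +x. I'll write the geometry helpers and enlarge the important areas.

```bash
cat >h.py <<'E'
from station import *
import cv2,numpy as np
from scipy.spatial.transform import Rotation as R
def rot(q): return R.from_quat([q[1],q[2],q[3],q[0]]).as_matrix()
def cam(n):
    if n=="wrist":
        o=get_obs();c=read_camera(n);T=np.eye(4);T[:3,:3]=rot(o["tool_rot"]);T[:3,3]=o["eef_pos"];T=T@np.array(c["hand_eye"])
        return dict(im=c["image"],K=np.array(c["intrinsics"]),p=T[:3,3],R=T[:3,:3],f=1)
    c=read_camera(n)
    return dict(im=c["image"],K=np.array(c["intrinsics"]),p=np.array(c["position"]),R=rot(c["attitude"]),f=0)
def proj(c,P):
    d=(np.atleast_2d(P)-c["p"])@c["R"];K=c["K"]
    if c["f"]:
        rr=np.linalg.norm(d[:,:2],axis=1);th=np.arctan2(rr,d[:,2]);n=d[:,:2]/rr[:,None]*th[:,None]
    else: n=d[:,:2]/d[:,2:]
    return n*K[0,0]+K[:2,2]
def ray(c,uv):
    n=(np.atleast_2d(uv)-c["K"][:2,2])/c["K"][0,0]
    if c["f"]:
        th=np.linalg.norm(n,axis=1);d=np.c_[n/th[:,None]*np.sin(th)[:,None],np.cos(th)]
    else: d=np.c_[n,np.ones(len(n))]
    return d@c["R"].T
def plane(c,uv,z):
    d=ray(c,uv);return c["p"]+d*((z-c["p"][2])/d[:,2])[:,None]
E
python3 - <<'E'
from h import *
t=cam("top");s=cam("scene");im=t["im"]
print(proj(t,[[0,0,0],[.5,0,0],[.5,.3,0],get_obs()["eef_pos"]]),proj(s,[get_obs()["eef_pos"],[.5,0,0]]))
a=cv2.resize(im[95:275,225:355],None,fx=3.3,fy=3.3,interpolation=2);b=cv2.resize(im[200:330,400:460],None,fx=4.57,fy=4.57,interpolation=2)
print(a.shape,b.shape);h=594;b=b[:594] if b.shape[0]>=594 else cv2.copyMakeBorder(b,0,594-b.shape[0],0,0,0)
cv2.imwrite("pics/c1.png",np.hstack([a[:594],b]))
for n,zz in (("o",.085),):
  pass
print("hook pts",plane(t,[[431,216],[437,285]],.09),"kerb ends",plane(t,[[244,259],[302,263]],.046),"roof near corners",plane(t,[[247,208],[310,214]],.162))
E
```

```text
[[326.94674887 520.12398363]
 [322.03512135 294.83437911]
 [195.59407397 297.51786122]
 [654.95902523 400.37392967]] [[342.12615658 107.20846452]
 [342.58959978 269.68035272]]
(594, 429, 3) (594, 274, 3)
hook pts [[ 0.66338059 -0.25008416  0.09      ]
 [ 0.50612784 -0.25448873  0.09      ]] kerb ends [[0.58194747 0.17894253 0.046     ]
 [0.56959508 0.04470229 0.046     ]] roof near corners [[0.67179082 0.15679536 0.162     ]
 [0.65543137 0.02200362 0.162     ]]
```

View pics/c1.png

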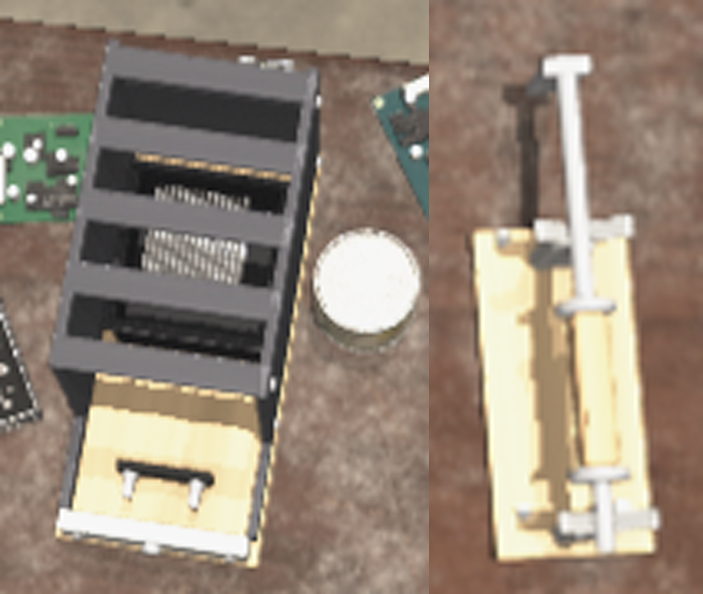

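The crop shows the hook lying in its cradle. In the crop, its collars are at (585,306) and (600,474) and the tip at (567,65). The bay roof's left edge runs (110,40)–(52,365), the kerb's centre is near (153,533), and the tote's near rim shows through the first slot at about (190,340).

```bash
python3 - <<'E'
from h import *
t=cam("top")
B=lambda p:np.array(p)/3.3+[225,95]
H=lambda p:(np.array(p)-[429,0])/4.57+[400,200]
print("collars",plane(t,H([[585,306],[600,474]]),.09))
print("tip",plane(t,H([[567,65]]),.089),"stub end",plane(t,H([[605,545]]),.09))
rf=plane(t,B([[110,40],[318,70],[272,393],[52,365]]),.162);print("roof",rf)
d=rf[0]-rf[3]+rf[1]-rf[2];print("bay yaw",np.degrees(np.arctan2(d[1],d[0])),"ctr near edge",(rf[2]+rf[3])/2)
print("kerb top ctr",plane(t,B([[153,533]]),.046), "tote lip",plane(t,B([[190,340]]),.062),"buffer",plane(t,B([[165,472]]),.043))
o=get_obs();T=rot(o["tool_rot"]);print("tool axes",T)
E
```

```text
collars [[ 0.54663263 -0.25048311  0.09      ]
 [ 0.46471275 -0.25299881  0.09      ]]
tip [[ 0.6678146 -0.2487049  0.089    ]] stub end [[ 0.43067913 -0.25340526  0.09      ]]
roof [[ 0.90219025  0.13213558  0.162     ]
 [ 0.87722975 -0.00704663  0.162     ]
 [ 0.65535772  0.02750997  0.162     ]
 [ 0.67740703  0.17021581  0.162     ]]
bay yaw -9.236802565133006 ctr near edge [0.66638238 0.09886289 0.162     ]
kerb top ctr [[0.5863987  0.11546922 0.046     ]] tote lip [[0.72152955 0.08709711 0.062     ]] buffer [[0.63067966 0.1069873  0.043     ]]
tool axes [[ 3.86384125e-01 -9.22337913e-01 -2.86720603e-04]
 [-9.22337737e-01 -3.86384229e-01  5.71484034e-04]
 [-6.37885711e-04  4.36408734e-05 -9.99999796e-01]]
```

```bash
python3 -m handwheel '[{"tx":-2.47,"ty":-3.69,"tz":0.3},{"tx":-2.47,"ty":-3.69,"tz":0.3},{"tx":-2.47,"ty":-3.69,"tz":0.3},{"tx":-2.47,"ty":-3.69,"tz":0.3},{"tx":-2.47,"ty":-3.69,"tz":0.3}]'
python3 -m handwheel '[{"tx":-2.47,"ty":-3.69,"tz":0.3},{"tx":-2.47,"ty":-3.69,"tz":0.3},{"tx":-2.47,"ty":-3.69,"tz":0.3},{"tx":-2.47,"ty":-3.69,"tz":0.3},{"tx":-2.47,"ty":-3.69,"tz":0.3}]'
python3 -m handwheel '[{"yaw":7.2},{"yaw":7.2},{"yaw":7.2},{"yaw":0}]'
python3 - <<'E'
from h import *
o=get_obs();print(o["t"],o["eef_pos"],o["contact_force"],o["torque"]);print(rot(o["tool_rot"]))
w=cam("wrist");cv2.imwrite("pics/w1.png",w["im"]);print(proj(w,[[.5456,-.251,.085],[.468,-.2525,.085],[.665,-.249,.085]]))
np.savez("w1.npz",**w)
E
```

```text
0.3 [ 0.26076806 -0.62238956  0.23095508] [ 0.10994585 -0.56152138 -0.23108553] [-0.01124993 -0.01877382 -0.04363933]
[[ 3.86384125e-01 -9.22337913e-01 -2.86720603e-04]
 [-9.22337737e-01 -3.86384229e-01  5.71484034e-04]
 [-6.37885711e-04  4.36408734e-05 -9.99999796e-01]]
[[  92.89587433 -138.93467689]
 [  57.8527314   -82.63292629]
 [ 147.76936402 -206.7321051 ]]invalid input
invalid input
invalid input
```

View pics/w1.png

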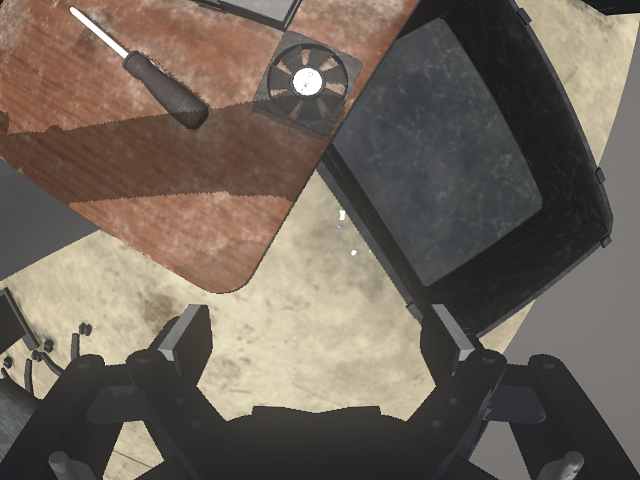

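The calls were refused, so the arm is still at its start pose and this picture shows the table corner. I'll give every key in each row.

```bash
python3 -m handwheel '[{"grip":8.54,"tx":-2.47,"ty":-3.69,"tz":0.3,"yaw":0},{"grip":8.54,"tx":-2.47,"ty":-3.69,"tz":0.3,"yaw":0},{"grip":8.54,"tx":-2.47,"ty":-3.69,"tz":0.3,"yaw":0},{"grip":8.54,"tx":-2.47,"ty":-3.69,"tz":0.3,"yaw":0},{"grip":8.54,"tx":-2.47,"ty":-3.69,"tz":0.3,"yaw":0}]' 60
python3 -m handwheel '[{"grip":8.54,"tx":-2.47,"ty":-3.69,"tz":0.3,"yaw":0},{"grip":8.54,"tx":-2.47,"ty":-3.69,"tz":0.3,"yaw":0},{"grip":8.54,"tx":-2.47,"ty":-3.69,"tz":0.3,"yaw":0},{"grip":8.54,"tx":-2.47,"ty":-3.69,"tz":0.3,"yaw":0},{"grip":8.54,"tx":-2.47,"ty":-3.69,"tz":0.3,"yaw":0}]' 60
python3 -m handwheel '[{"grip":8.54,"tx":0,"ty":0,"tz":0,"yaw":7.2},{"grip":8.54,"tx":0,"ty":0,"tz":0,"yaw":7.2},{"grip":8.54,"tx":0,"ty":0,"tz":0,"yaw":7.2},{"grip":8.54,"tx":0,"ty":0,"tz":0,"yaw":0}]' 60
python3 - <<'E'
from h import *
o=get_obs();print(o["t"],o["eef_pos"],o["contact_force"],o["torque"]);print(rot(o["tool_rot"]))
w=cam("wrist");cv2.imwrite("pics/w2.png",w["im"]);print(proj(w,[[.5456,-.251,.085],[.468,-.2525,.085],[.665,-.249,.085]]))
np.savez("w2.npz",**w)
E
```

```text
t: 0.85
eef_pos: [0.3841, -0.4358, 0.2164]
tool_rot: [0.0, 0.833, -0.554, 0.0]
contact_force: [1.2, 0.1, 0.1]
gripper_width: 1.005
t: 1.35
eef_pos: [0.5066, -0.2507, 0.2015]
tool_rot: [-0.0, 0.833, -0.554, 0.0]
contact_force: [0.0, -0.4, -0.6]
gripper_width: 0.999
t: 1.75
eef_pos: [0.5058, -0.252, 0.2014]
tool_rot: [0.0, 0.714, -0.7, 0.0]
contact_force: [0.3, -1.0, -0.1]
gripper_width: 1.0
1.75 [ 0.50583858 -0.25203774  0.20136698] [ 0.30673681 -1.02716803 -0.07988566] [ 0.01141344 -0.00181612 -0.05336824]
[[ 1.89746651e-02 -9.99819965e-01  1.32863438e-05]
 [-9.99819935e-01 -1.89746678e-02 -2.45793080e-04]
 [ 2.46000932e-04 -8.62010996e-06 -9.99999970e-01]]
[[314.36852092 185.45359838]
 [314.5352744  288.3686148 ]
 [314.69783897  18.9134307 ]]
```

View pics/w2.png

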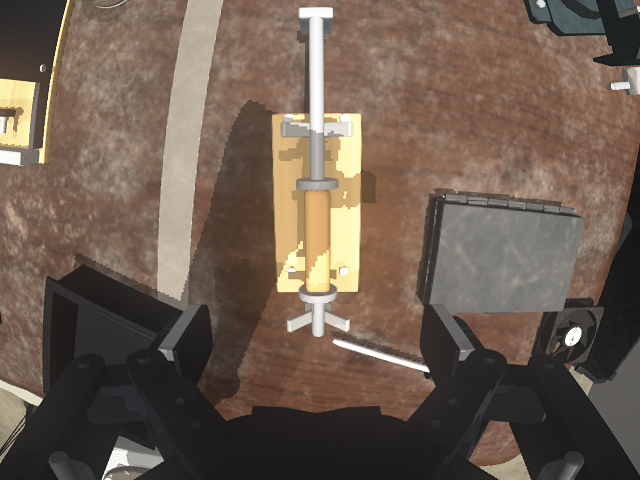

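The wrist view shows the hook straight ahead, with its front collar at (317,184), rear collar at (318,295), tip plate at (316,14) and stub end at (318,334).

```bash
python3 - <<'E'
from h import *
w=dict(np.load("w2.npz"))
p=plane(w,[[317,184],[318,295],[316,14],[318,334]],.085);print(p)
o=get_obs();T=rot(o["tool_rot"]);c=(p[0]+p[1])/2;print(c,(c-o["eef_pos"])@T*100)
E
```

```text
[[ 0.54666387 -0.25282214  0.085     ]
 [ 0.46254722 -0.25523456  0.085     ]
 [ 0.66884639 -0.2498283   0.085     ]
 [ 0.42820435 -0.25595848  0.085     ]]
[ 0.50460554 -0.25402835  0.085     ] [ 0.18926232  0.12868706 11.64013021]
```

```bash
python3 -m handwheel '[{"grip":8.54,"tx":0.19,"ty":0.1,"tz":3.5,"yaw":-0.3},{"grip":6,"tx":0,"ty":0,"tz":3.5,"yaw":0},{"grip":6,"tx":0,"ty":0,"tz":3.5,"yaw":0},{"grip":5,"tx":0,"ty":0,"tz":3.0,"yaw":0},{"grip":4,"tx":0,"ty":0,"tz":0,"yaw":0}]' 60
python3 -m handwheel '[{"grip":1,"tx":0,"ty":0,"tz":0,"yaw":0},{"grip":1,"tx":0,"ty":0,"tz":0,"yaw":0},{"grip":1,"tx":0,"ty":0,"tz":0,"yaw":0},{"grip":0.5,"tx":0,"ty":0,"tz":0,"yaw":0},{"grip":0,"tx":0,"ty":0,"tz":0,"yaw":0}]' 110
```

```text
t: 2.3
eef_pos: [0.5019, -0.2529, 0.0627]
tool_rot: [0.001, 0.717, -0.697, -0.004]
contact_force: [-0.4, 0.9, 0.2]
gripper_width: 0.471
t: 2.8
eef_pos: [0.5059, -0.2533, 0.0679]
tool_rot: [-0.001, 0.716, -0.698, 0.001]
contact_force: [-0.9, 5.4, 6.5]
gripper_width: 0.19
```

Gripped. Now I'll lift and carry the hook to the front of the bay.

```bash
python3 -m handwheel '[{"grip":0,"tx":0,"ty":0,"tz":-0.5,"yaw":0},{"grip":0,"tx":0,"ty":0,"tz":-1,"yaw":0},{"grip":0,"tx":0,"ty":0,"tz":-2,"yaw":0},{"grip":0,"tx":0,"ty":0,"tz":-2,"yaw":0},{"grip":0,"tx":-1,"ty":0,"tz":-2,"yaw":0}]' 110
python3 -m handwheel '[{"grip":0,"tx":-2.5,"ty":0,"tz":0,"yaw":0},{"grip":0,"tx":-4,"ty":0,"tz":0,"yaw":0},{"grip":0,"tx":-4.5,"ty":0,"tz":0,"yaw":0},{"grip":0,"tx":-4.5,"ty":0,"tz":0,"yaw":0},{"grip":0,"tx":-4.5,"ty":0,"tz":0,"yaw":0}]' 110
python3 -m handwheel '[{"grip":0,"tx":-4.5,"ty":0,"tz":0,"yaw":0},{"grip":0,"tx":-4.5,"ty":0,"tz":0,"yaw":0},{"grip":0,"tx":-4,"ty":0,"tz":0,"yaw":0},{"grip":0,"tx":-3,"ty":0,"tz":0,"yaw":0},{"grip":0,"tx":-1.5,"ty":0,"tz":0,"yaw":0}]' 110
python3 -m handwheel '[{"grip":0,"tx":0,"ty":0,"tz":0,"yaw":3},{"grip":0,"tx":0,"ty":0,"tz":0,"yaw":4},{"grip":0,"tx":0,"ty":0,"tz":0,"yaw":3},{"grip":0,"tx":0,"ty":0,"tz":0,"yaw":0},{"grip":0,"tx":0,"ty":0,"tz":0,"yaw":0}]' 110
python3 - <<'E'
from h import *
o=get_obs();print(o["t"],o["eef_pos"],o["contact_force"],o["torque"]);T=rot(o["tool_rot"]);print(T)
w=cam("wrist");cv2.imwrite("pics/w3.png",w["im"]);np.savez("w3.npz",**w)
E
```

```text
t: 3.3
eef_pos: [0.5043, -0.2464, 0.1431]
tool_rot: [0.0, 0.715, -0.699, 0.001]
contact_force: [-0.3, -0.2, -1.5]
gripper_width: 0.193
t: 3.8
eef_pos: [0.4998, -0.0434, 0.1425]
tool_rot: [-0.0, 0.715, -0.699, 0.001]
contact_force: [0.9, -0.2, -2.2]
gripper_width: 0.19
t: 4.3
eef_pos: [0.5046, 0.091, 0.1417]
tool_rot: [-0.011, -0.69, 0.724, -0.014]
contact_force: [30.4, -107.3, -1.6]
gripper_width: 0.194
t: 4.8
eef_pos: [0.4961, 0.1286, 0.142]
tool_rot: [0.0, -0.651, 0.759, -0.001]
contact_force: [0.7, 1.1, -1.0]
gripper_width: 0.182
4.8 [0.4960586  0.12861456 0.14199226] [ 0.70180647  1.08359252 -1.00833724] [ 0.11053392 -0.01179866 -0.0485374 ]
[[-1.52891769e-01 -9.88241911e-01  1.42568695e-03]
 [-9.88242895e-01  1.52891171e-01 -5.19688352e-04]
 [ 2.95602862e-04 -1.48838107e-03 -9.99998849e-01]]
```

View pics/w3.png

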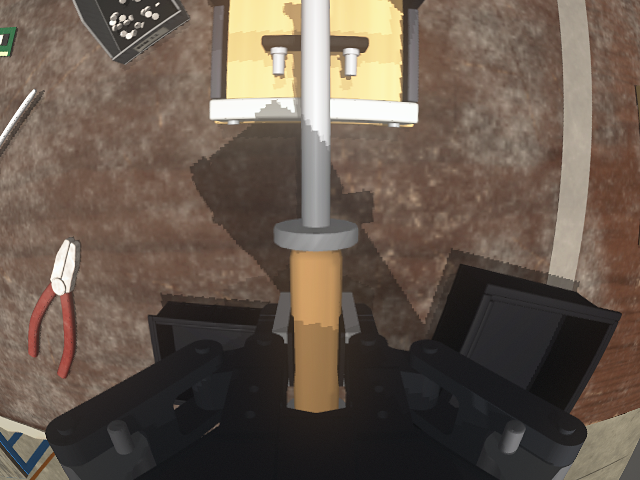

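The wrist view shows the kerb at (210–418, 100–123), nearly square to the tool, with the shaft straight up the image. A -107 N reading occurred on the way: the hook's tip probably brushed the bay's side. I need to check how the hook sits in the fingers and fix the bay's position.

```bash
python3 - <<'E'
from h import *
o=get_obs();T=rot(o["tool_rot"])
w=dict(np.load("w3.npz"))
k=plane(w,[[210,101],[418,102],[210,119],[418,123]],.046);print("kerb corners",k, k.mean(0));d=k[1]-k[0]+k[3]-k[2];print("bay yaw",np.degrees(np.arctan2(d[1],d[0]))+90, np.linalg.norm(d)/2)
dk=plane(w,[[227,0],[403,0]],.012);print("deck",dk)
# predicted hook
org=o["eef_pos"]-T[:,2]*.019; hx=-T[:,1]; hy=np.cross([0,0,1],hx)
pts=np.array([org+hx*a+np.array([0,0,z]) for a,z in((41,.0),(60,0),(150,.005),(165,.005),(162,-.045))/np.array([1000,1]) ])
print("hook pred wrist",proj(w,pts)[:3],pts[3:])
t=cam("top");s=cam("scene");print("top",proj(t,pts),"scene",proj(s,pts),proj(s,[org]))
a=cv2.resize(t["im"][190:350,230:330],None,fx=3.5,fy=3.5,interpolation=2);b=cv2.resize(s["im"][170:330,250:390],None,fx=3,fy=3,interpolation=2)
b=cv2.copyMakeBorder(b,0,560-480,0,0,0);cv2.imwrite("pics/c2.png",np.hstack([a,b]))
E
```

```text
kerb corners [[0.60494931 0.18047464 0.046     ]
 [0.583516   0.0476351  0.046     ]
 [0.5931397  0.18244108 0.046     ]
 [0.56972692 0.04959966 0.046     ]] [0.58783298 0.11503762 0.046     ]
bay yaw -9.581029920541894 0.13471965936382796
deck [[0.6875939  0.16559253 0.012     ]
 [0.66730552 0.03551377 0.012     ]]
hook pred wrist [[307.50126151 232.53062408]
 [306.99702525 177.32899441]
 [305.97790682 -75.35983042]] [[0.65913501 0.10616664 0.16655783]
 [0.65616854 0.10661386 0.11655176]]
top [[262.18656491 270.05834585]
 [263.50334236 261.22021943]
 [269.42358741 219.44146893]
 [270.4358783  212.65147068]
 [272.31036672 219.73921202]] scene [[352.50646628 221.05156784]
 [341.55979248 221.72615655]
 [288.4747711  222.19043984]
 [279.41946895 222.73968415]
 [282.00740064 250.05815048]] [[375.8430011  219.61345402]]
```

View pics/c2.png

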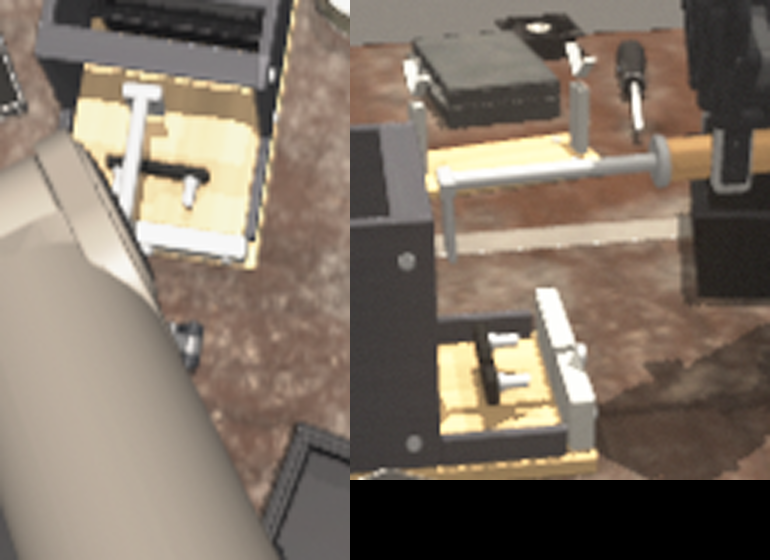

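Tip sits about 10 mm low: a droop of about 3°. Laterally the hook is on the bay's axis within about 2 mm. Next I need a brightened close crop of the tote's near lip through the front slot.

```bash
python3 - <<'E'
from h import *
t=cam("top")
im=t["im"][150:225,240:320].astype(float)/255;im=(255*np.clip(im*1.3,0,1)**.45).astype(np.uint8)
cv2.imwrite("pics/c3.png",cv2.resize(im,None,fx=8,fy=8,interpolation=cv2.INTER_CUBIC))
c=np.array([.587,.1153,0]);u=np.array([.9866,-.1633,0])
for s in(.10,.12,.14,.16,.18):  # lip inner edge at s inward of kerb
    print(s,(proj(t,[c+u*s+[0,0,.062]])-[240,150])*8,"roofedge",(proj(t,[c+u*.08+[0,0,.162]])-[240,150])*8)
E
```

```text
0.1 [[300.84268746 504.46050546]] roofedge [[259.58913348 480.64360464]]
0.12 [[311.54657479 438.4361881 ]] roofedge [[259.58913348 480.64360464]]
0.14 [[322.19339292 372.76388812]] roofedge [[259.58913348 480.64360464]]
0.16 [[332.78359706 307.44079776]] roofedge [[259.58913348 480.64360464]]
0.18 [[343.31763756 242.46413904]] roofedge [[259.58913348 480.64360464]]
```

View pics/c3.png

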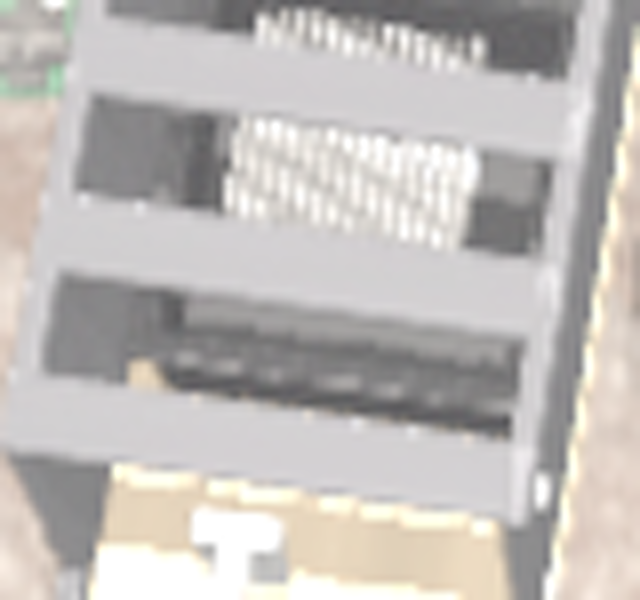

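In the crop, the tote's near rim runs across the front slot at about row 350–385 and the heat sink starts at about row 245. So the lip's inner edge is about 147 mm inward of the kerb. I'll go in 95 mm with the tip about 20 mm above the lip, then lower it.

```bash
python3 -m handwheel '[{"grip":0,"tx":0,"ty":0,"tz":1.5,"yaw":0.6},{"grip":0,"tx":0,"ty":0,"tz":1,"yaw":0},{"grip":0,"tx":0,"ty":-1,"tz":0,"yaw":0},{"grip":0,"tx":0,"ty":-2,"tz":0,"yaw":0},{"grip":0,"tx":0,"ty":0,"tz":0,"yaw":0}]' 110
python3 -m handwheel '[{"grip":0,"tx":0,"ty":-2,"tz":0,"yaw":0},{"grip":0,"tx":0,"ty":-2,"tz":0,"yaw":0},{"grip":0,"tx":0,"ty":-1.5,"tz":0,"yaw":0},{"grip":0,"tx":0,"ty":-1,"tz":0,"yaw":0},{"grip":0,"tx":0,"ty":0,"tz":0,"yaw":0}]' 110
python3 - <<'E'
from h import *
o=get_obs();print(o["eef_pos"],o["contact_force"],o["torque"]);T=rot(o["tool_rot"])
org=o["eef_pos"]-T[:,2]*.019; hx=-T[:,1];c=np.array([.587,.1153]);u=np.array([.9866,-.1633])
tip=org+hx*.160;print("s,n tip",(tip[:2]-c)@u,(tip[:2]-c)@[.1633,.9866],hx)
s=cam("scene");t=cam("top")
def g(i): return (255*np.clip(i/255*1.3,0,1)**.5).astype(np.uint8)
a=cv2.resize(g(t["im"][150:240,240:320]),None,fx=5,fy=5,interpolation=2);b=cv2.resize(g(s["im"][200:290,230:310]),None,fx=5,fy=5,interpolation=2)
cv2.imwrite("pics/c4.png",np.hstack([a,b]))
E
```

```text
t: 5.5
eef_pos: [0.5281, 0.1259, 0.1169]
tool_rot: [0.001, -0.648, 0.762, -0.001]
contact_force: [0.1, 0.2, -1.1]
gripper_width: 0.187
t: 6.0
eef_pos: [0.5901, 0.1155, 0.1164]
tool_rot: [0.0, -0.648, 0.762, -0.0]
contact_force: [0.6, 0.4, -2.1]
gripper_width: 0.184
[0.59014069 0.1154798  0.11642047] [ 0.60839572  0.35812348 -2.111588  ] [-0.05635222  0.07476204  0.02276343]
s,n tip 0.16305648120470187 0.0012371721677084135 [ 9.87133989e-01 -1.59893162e-01  8.15196173e-04]
```

View pics/c4.png

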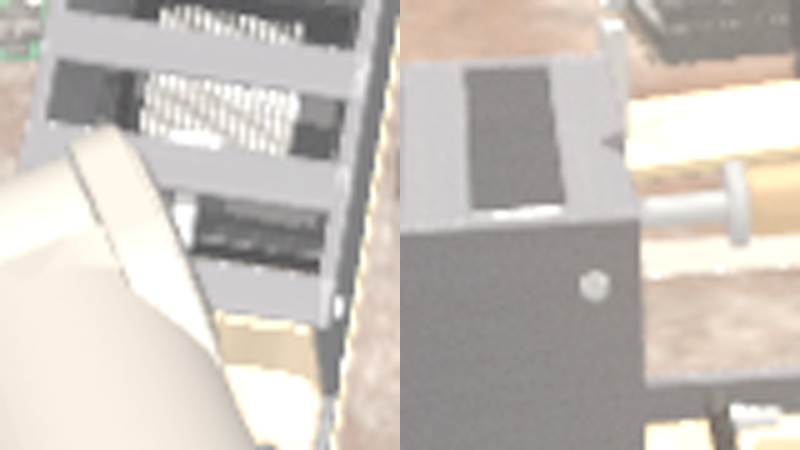

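```bash
python3 - <<'E'
from h import *
t=cam("top");c=np.array([.587,.1153]);u=np.array([.9866,-.1633])
p=plane(t,[[240+195/5,150+130/5],[240+195/5,150+147/5]],.128);print((p[:,:2]-c)@u,(p[:,:2]-c)@[.1633,.9866])
for z in(.05,.062):
  p=plane(t,[[240+330/8,150+r/8] for r in(245,345,352,388)],z);print((p[:,:2]-c)@u)
E
```

```text
[0.16806453 0.16026354] [0.00228641 0.00105964]
[0.1824304  0.15208071 0.14996559 0.13910704]
[0.17869613 0.14862973 0.14653435 0.13577715]
```

Tip measured at s≈0.163–0.168 m and the lip's inner edge at ≈0.147 m. Lowering.

```bash
python3 -m handwheel '[{"grip":0,"tx":0,"ty":0,"tz":1,"yaw":0},{"grip":0,"tx":0,"ty":0,"tz":0.8,"yaw":0},{"grip":0,"tx":0,"ty":0,"tz":0.5,"yaw":0},{"grip":0,"tx":0,"ty":0,"tz":0,"yaw":0}]' 120
python3 -m handwheel '[{"grip":0,"tx":0,"ty":0,"tz":0.5,"yaw":0},{"grip":0,"tx":0,"ty":0,"tz":0.5,"yaw":0},{"grip":0,"tx":0,"ty":0,"tz":0.4,"yaw":0},{"grip":0,"tx":0,"ty":0,"tz":0.4,"yaw":0},{"grip":0,"tx":0,"ty":0,"tz":0,"yaw":0}]' 120
python3 -m handwheel '[{"grip":0,"tx":0,"ty":0,"tz":0,"yaw":0},{"grip":0,"tx":0,"ty":0,"tz":0,"yaw":0}]' 120
```

```text
t: 6.55
eef_pos: [0.5879, 0.1155, 0.092]
tool_rot: [-0.001, -0.648, 0.761, 0.001]
contact_force: [0.2, 0.6, -1.1]
gripper_width: 0.188
t: 7.05
eef_pos: [0.5885, 0.1155, 0.0746]
tool_rot: [-0.001, -0.648, 0.761, 0.0]
contact_force: [-0.7, 0.2, -0.7]
gripper_width: 0.18
t: 7.25
eef_pos: [0.5891, 0.1157, 0.0755]
tool_rot: [0.0, -0.648, 0.761, -0.0]
contact_force: [0.0, 0.3, -2.2]
gripper_width: 0.187
```

```bash
for i in 1; do python3 -m handwheel '[{"grip":0,"tx":0,"ty":0.3,"tz":0,"yaw":0},{"grip":0,"tx":0,"ty":0.3,"tz":0,"yaw":0},{"grip":0,"tx":0,"ty":0.2,"tz":0,"yaw":0},{"grip":0,"tx":0,"ty":0.2,"tz":0,"yaw":0}]' 120; done
python3 -m handwheel '[{"grip":0,"tx":0,"ty":0.1,"tz":0,"yaw":0},{"grip":0,"tx":0,"ty":0.1,"tz":0,"yaw":0},{"grip":0,"tx":0,"ty":0.1,"tz":0,"yaw":0},{"grip":0,"tx":0,"ty":0.1,"tz":0,"yaw":0}]' 120
python3 -m handwheel '[{"grip":0,"tx":0,"ty":0.1,"tz":0,"yaw":0},{"grip":0,"tx":0,"ty":0.1,"tz":0,"yaw":0},{"grip":0,"tx":0,"ty":0.1,"tz":0,"yaw":0},{"grip":0,"tx":0,"ty":0.1,"tz":0,"yaw":0}]' 120
python3 -m handwheel '[{"grip":0,"tx":0,"ty":0.1,"tz":0,"yaw":0},{"grip":0,"tx":0,"ty":0.1,"tz":0,"yaw":0},{"grip":0,"tx":0,"ty":0.1,"tz":0,"yaw":0},{"grip":0,"tx":0,"ty":0.1,"tz":0,"yaw":0}]' 120
```

```text
t: 7.65
eef_pos: [0.5788, 0.1173, 0.0754]
tool_rot: [0.0, -0.648, 0.761, -0.0]
contact_force: [0.6, 0.0, -0.5]
gripper_width: 0.185
t: 8.05
eef_pos: [0.5762, 0.1177, 0.0755]
tool_rot: [0.001, -0.648, 0.762, -0.001]
contact_force: [4.2, -1.7, -3.7]
gripper_width: 0.183
t: 8.45
eef_pos: [0.5714, 0.1184, 0.0754]
tool_rot: [0.0, -0.648, 0.761, -0.0]
contact_force: [4.7, -0.4, -3.1]
gripper_width: 0.186
t: 8.85
eef_pos: [0.5673, 0.1193, 0.0754]
tool_rot: [0.0, -0.648, 0.761, -0.0]
contact_force: [4.6, -1.5, -2.9]
gripper_width: 0.183
```

Contact made: sliding at about 4.6 N. The buffer is expected at about 90–110 mm of travel. Dragging steadily.

```bash

python3 -m handwheel '[{"grip":0,"tx":0,"ty":0.2,"tz":0,"yaw":0},{"grip":0,"tx":0,"ty":0.2,"tz":0,"yaw":0},{"grip":0,"tx":0,"ty":0.2,"tz":0,"yaw":0},{"grip":0,"tx":0,"ty":0.2,"tz":0,"yaw":0},{"grip":0,"tx":0,"ty":0.2,"tz":0,"yaw":0}]' 120
python3 -m handwheel '[{"grip":0,"tx":0,"ty":0.2,"tz":0,"yaw":0},{"grip":0,"tx":0,"ty":0.2,"tz":0,"yaw":0},{"grip":0,"tx":0,"ty":0.2,"tz":0,"yaw":0},{"grip":0,"tx":0,"ty":0.2,"tz":0,"yaw":0},{"grip":0,"tx":0,"ty":0.2,"tz":0,"yaw":0}]' 120
python3 -m handwheel '[{"grip":0,"tx":0,"ty":0.2,"tz":0,"yaw":0},{"grip":0,"tx":0,"ty":0.2,"tz":0,"yaw":0},{"grip":0,"tx":0,"ty":0.2,"tz":0,"yaw":0},{"grip":0,"tx":0,"ty":0.2,"tz":0,"yaw":0},{"grip":0,"tx":0,"ty":0.2,"tz":0,"yaw":0}]' 120
python3 -m handwheel '[{"grip":0,"tx":0,"ty":0.2,"tz":0,"yaw":0},{"grip":0,"tx":0,"ty":0.2,"tz":0,"yaw":0},{"grip":0,"tx":0,"ty":0.2,"tz":0,"yaw":0},{"grip":0,"tx":0,"ty":0.2,"tz":0,"yaw":0},{"grip":0,"tx":0,"ty":0.2,"tz":0,"yaw":0}]' 120
python3 -m handwheel '[{"grip":0,"tx":0,"ty":0.2,"tz":0,"yaw":0},{"grip":0,"tx":0,"ty":0.2,"tz":0,"yaw":0},{"grip":0,"tx":0,"ty":0.2,"tz":0,"yaw":0},{"grip":0,"tx":0,"ty":0.2,"tz":0,"yaw":0},{"grip":0,"tx":0,"ty":0.2,"tz":0,"yaw":0}]' 120
```

```text
t: 9.35
eef_pos: [0.5572, 0.1209, 0.0754]
tool_rot: [0.0, -0.648, 0.761, -0.0]
contact_force: [4.9, -1.2, -3.3]
gripper_width: 0.182
t: 9.85
eef_pos: [0.5473, 0.1224, 0.0753]
tool_rot: [0.0, -0.648, 0.761, -0.0]
contact_force: [4.0, -0.4, -2.7]
gripper_width: 0.183
t: 10.35
eef_pos: [0.5375, 0.124, 0.0753]
tool_rot: [0.0, -0.648, 0.761, -0.0]
contact_force: [4.5, -1.1, -3.0]
gripper_width: 0.186
t: 10.85
eef_pos: [0.5276, 0.1256, 0.0753]
tool_rot: [-0.0, -0.648, 0.761, 0.0]
contact_force: [4.5, -0.2, -2.7]
gripper_width: 0.191
t: 11.35
eef_pos: [0.5177, 0.1272, 0.0753]
tool_rot: [0.0, -0.648, 0.761, 0.0]
contact_force: [5.5, -0.6, -2.4]
gripper_width: 0.188
```

```bash

python3 -m handwheel '[{"grip":0,"tx":0,"ty":0.2,"tz":0,"yaw":0},{"grip":0,"tx":0,"ty":0.2,"tz":0,"yaw":0},{"grip":0,"tx":0,"ty":0.2,"tz":0,"yaw":0},{"grip":0,"tx":0,"ty":0.2,"tz":0,"yaw":0},{"grip":0,"tx":0,"ty":0.2,"tz":0,"yaw":0}]' 120
python3 -m handwheel '[{"grip":0,"tx":0,"ty":0.1,"tz":0,"yaw":0},{"grip":0,"tx":0,"ty":0.1,"tz":0,"yaw":0},{"grip":0,"tx":0,"ty":0.1,"tz":0,"yaw":0},{"grip":0,"tx":0,"ty":0.1,"tz":0,"yaw":0}]' 120
python3 -m handwheel '[{"grip":0,"tx":0,"ty":0.1,"tz":0,"yaw":0},{"grip":0,"tx":0,"ty":0.1,"tz":0,"yaw":0},{"grip":0,"tx":0,"ty":0.1,"tz":0,"yaw":0},{"grip":0,"tx":0,"ty":0.1,"tz":0,"yaw":0}]' 120
```

```text
t: 11.85
eef_pos: [0.5078, 0.1288, 0.0753]
tool_rot: [0.0, -0.648, 0.761, -0.0]
contact_force: [4.7, -0.3, -3.4]
gripper_width: 0.185
t: 12.25
eef_pos: [0.504, 0.1294, 0.0753]
tool_rot: [0.0, -0.648, 0.761, -0.0]
contact_force: [4.8, -1.4, -2.5]
gripper_width: 0.185
t: 12.65
eef_pos: [0.5, 0.13, 0.0753]
tool_rot: [-0.0, -0.648, 0.761, -0.0]
contact_force: [5.4, -1.5, -2.5]
gripper_width: 0.189
```

```bash

python3 -m handwheel '[{"grip":0,"tx":0,"ty":0.1,"tz":0,"yaw":0},{"grip":0,"tx":0,"ty":0.1,"tz":0,"yaw":0}]' 120
python3 -m handwheel '[{"grip":0,"tx":0,"ty":0.1,"tz":0,"yaw":0},{"grip":0,"tx":0,"ty":0.1,"tz":0,"yaw":0}]' 120
```

```text
t: 12.85
eef_pos: [0.498, 0.1303, 0.0753]
tool_rot: [-0.0, -0.648, 0.761, -0.0]
contact_force: [4.7, -0.7, -2.8]
gripper_width: 0.183
t: 13.05
eef_pos: [0.496, 0.1307, 0.0753]
tool_rot: [-0.0, -0.648, 0.761, 0.0]
contact_force: [4.9, -0.5, -2.5]
gripper_width: 0.188
```

```bash

python3 -m handwheel '[{"grip":0,"tx":0,"ty":0.1,"tz":0,"yaw":0},{"grip":0,"tx":0,"ty":0.1,"tz":0,"yaw":0}]' 120
python3 -m handwheel '[{"grip":0,"tx":0,"ty":0.1,"tz":0,"yaw":0},{"grip":0,"tx":0,"ty":0.1,"tz":0,"yaw":0}]' 120
```

```text
t: 13.25
eef_pos: [0.4941, 0.1309, 0.0753]
tool_rot: [-0.0, -0.648, 0.761, -0.0]
contact_force: [5.2, -1.8, -3.0]
gripper_width: 0.188
t: 13.45
eef_pos: [0.4921, 0.1313, 0.0753]
tool_rot: [-0.0, -0.648, 0.761, -0.0]
contact_force: [4.4, -0.9, -3.1]
gripper_width: 0.183
```

```bash

python3 -m handwheel '[{"grip":0,"tx":0,"ty":0.1,"tz":0,"yaw":0},{"grip":0,"tx":0,"ty":0.1,"tz":0,"yaw":0}]' 120
```

```text
t: 13.65
eef_pos: [0.4901, 0.1316, 0.0753]
tool_rot: [0.0, -0.648, 0.761, -0.0]
contact_force: [4.5, -0.1, -2.8]
gripper_width: 0.181
```

```bash

python3 -m handwheel '[{"grip":0,"tx":0,"ty":0.1,"tz":0,"yaw":0},{"grip":0,"tx":0,"ty":0.1,"tz":0,"yaw":0}]' 120
python3 -m handwheel '[{"grip":0,"tx":0,"ty":0.1,"tz":0,"yaw":0}]' 120
```

```text
t: 13.85
eef_pos: [0.4882, 0.132, 0.0753]
tool_rot: [0.0, -0.648, 0.761, -0.0]
contact_force: [4.1, -1.1, -1.9]
gripper_width: 0.186
t: 13.95
eef_pos: [0.4872, 0.1321, 0.0753]
tool_rot: [-0.0, -0.648, 0.761, -0.0]
contact_force: [5.3, -1.2, -2.7]
gripper_width: 0.188
```

```bash

python3 -m handwheel '[{"grip":0,"tx":0,"ty":0.1,"tz":0,"yaw":0}]' 120
python3 -m handwheel '[{"grip":0,"tx":0,"ty":0.1,"tz":0,"yaw":0}]' 120
```

```text
t: 14.05
eef_pos: [0.4864, 0.1322, 0.0753]
tool_rot: [0.0, -0.648, 0.761, -0.0]
contact_force: [5.2, -1.4, -3.1]
gripper_width: 0.186
t: 14.15
eef_pos: [0.4856, 0.1324, 0.0754]
tool_rot: [0.0, -0.648, 0.761, -0.0]
contact_force: [6.1, -0.6, -3.7]
gripper_width: 0.183
```

```bash

python3 -m handwheel '[{"grip":0,"tx":0,"ty":0.1,"tz":0,"yaw":0}]' 120
python3 -m handwheel '[{"grip":0,"tx":0,"ty":0.1,"tz":0,"yaw":0}]' 120
```

```text
t: 14.25
eef_pos: [0.485, 0.1325, 0.0754]
tool_rot: [0.001, -0.648, 0.761, -0.0]
contact_force: [7.9, -1.0, -4.3]
gripper_width: 0.184
t: 14.35
eef_pos: [0.4842, 0.1327, 0.0755]
tool_rot: [0.001, -0.648, 0.761, -0.0]
contact_force: [7.0, -1.1, -4.8]
gripper_width: 0.184
```

```bash

python3 -m handwheel '[{"grip":0,"tx":0,"ty":0.1,"tz":0,"yaw":0}]' 120
python3 -m handwheel '[{"grip":0,"tx":0,"ty":0,"tz":0,"yaw":0}]' 120
```

```text
t: 14.45
eef_pos: [0.4836, 0.1328, 0.0755]
tool_rot: [0.001, -0.648, 0.761, -0.001]
contact_force: [9.9, -1.6, -5.6]
gripper_width: 0.185
t: 14.55
eef_pos: [0.4835, 0.1329, 0.0755]
tool_rot: [0.001, -0.648, 0.762, -0.001]
contact_force: [7.9, -1.6, -5.2]
gripper_width: 0.188
```

```bash

python3 -m handwheel '[{"grip":0,"tx":0,"ty":0.1,"tz":0,"yaw":0},{"grip":0,"tx":0,"ty":0.1,"tz":0,"yaw":0}]' 120
python3 -m handwheel '[{"grip":0,"tx":0,"ty":0,"tz":0,"yaw":0}]' 120
```

```text
t: 14.75
eef_pos: [0.4823, 0.1331, 0.0756]
tool_rot: [0.002, -0.648, 0.762, -0.001]
contact_force: [11.1, -1.6, -6.9]
gripper_width: 0.188
t: 14.85
eef_pos: [0.4821, 0.1331, 0.0756]
tool_rot: [0.001, -0.648, 0.762, -0.001]
contact_force: [10.3, -0.4, -7.4]
gripper_width: 0.181
```

```bash

python3 -m handwheel '[{"grip":0,"tx":0,"ty":0.1,"tz":0,"yaw":0}]' 120
python3 -m handwheel '[{"grip":0,"tx":0,"ty":0,"tz":0,"yaw":0}]' 120
python3 -m handwheel '[{"grip":0,"tx":0,"ty":0,"tz":0,"yaw":0}]' 120
```

```text
t: 14.95
eef_pos: [0.4817, 0.1332, 0.0757]
tool_rot: [0.002, -0.648, 0.762, -0.001]
contact_force: [11.7, -1.5, -7.6]
gripper_width: 0.187
t: 15.05
eef_pos: [0.4816, 0.1332, 0.0757]
tool_rot: [0.002, -0.648, 0.762, -0.001]
contact_force: [11.0, -1.0, -7.8]
gripper_width: 0.18
t: 15.15
eef_pos: [0.4816, 0.1332, 0.0757]
tool_rot: [0.002, -0.648, 0.762, -0.001]
contact_force: [11.0, -0.9, -7.3]
gripper_width: 0.189
```

```bash

python3 -m handwheel '[{"grip":0,"tx":0,"ty":0.1,"tz":0,"yaw":0},{"grip":0,"tx":0,"ty":0.05,"tz":0,"yaw":0},{"grip":0,"tx":0,"ty":0,"tz":0,"yaw":0}]' 120
python3 -m handwheel '[{"grip":0,"tx":0,"ty":0,"tz":0,"yaw":0},{"grip":0,"tx":0,"ty":0,"tz":0,"yaw":0},{"grip":0,"tx":0,"ty":0,"tz":0,"yaw":0}]' 120
python3 -m handwheel '[{"grip":0,"tx":0,"ty":0,"tz":0,"yaw":0},{"grip":0,"tx":0,"ty":0,"tz":0,"yaw":0},{"grip":0,"tx":0,"ty":0,"tz":0,"yaw":0}]' 120
python3 -m handwheel '[{"grip":0,"tx":0,"ty":0,"tz":0,"yaw":0},{"grip":0,"tx":0,"ty":0,"tz":0,"yaw":0},{"grip":0,"tx":0,"ty":0,"tz":0,"yaw":0}]' 120
python3 -m handwheel '[{"grip":0,"tx":0,"ty":0,"tz":0,"yaw":0},{"grip":0,"tx":0,"ty":0,"tz":0,"yaw":0},{"grip":0,"tx":0,"ty":0,"tz":0,"yaw":0}]' 120
```

```text
t: 15.45
eef_pos: [0.4808, 0.1334, 0.0758]
tool_rot: [0.002, -0.648, 0.762, -0.001]
contact_force: [12.8, -2.0, -8.1]
gripper_width: 0.187
t: 15.75
eef_pos: [0.4807, 0.1334, 0.0758]
tool_rot: [0.002, -0.648, 0.762, -0.001]
contact_force: [13.6, -1.7, -8.2]
gripper_width: 0.189
t: 16.05
eef_pos: [0.4807, 0.1334, 0.0758]
tool_rot: [0.002, -0.648, 0.762, -0.001]
contact_force: [13.5, -2.1, -7.9]
gripper_width: 0.187
t: 16.35
eef_pos: [0.4808, 0.1334, 0.0758]
tool_rot: [0.002, -0.648, 0.762, -0.001]
contact_force: [13.4, -1.8, -8.6]
gripper_width: 0.184
t: 16.65
eef_pos: [0.4807, 0.1334, 0.0757]
tool_rot: [0.002, -0.648, 0.762, -0.001]
contact_force: [13.5, -2.3, -8.7]
gripper_width: 0.183
```

Held at about 13.6 N against 4.8 N sliding, so ≈8–9 N on the buffer for over 1.2 s. Now I'll ease off, moving inward slowly.

```bash

python3 -m handwheel '[{"grip":0,"tx":0,"ty":-0.1,"tz":0,"yaw":0},{"grip":0,"tx":0,"ty":-0.1,"tz":0,"yaw":0},{"grip":0,"tx":0,"ty":-0.1,"tz":0,"yaw":0},{"grip":0,"tx":0,"ty":-0.1,"tz":0,"yaw":0},{"grip":0,"tx":0,"ty":-0.1,"tz":0,"yaw":0}]' 120
python3 -m handwheel '[{"grip":0,"tx":0,"ty":-0.1,"tz":0,"yaw":0},{"grip":0,"tx":0,"ty":-0.1,"tz":0,"yaw":0},{"grip":0,"tx":0,"ty":-0.1,"tz":0,"yaw":0},{"grip":0,"tx":0,"ty":-0.1,"tz":0,"yaw":0},{"grip":0,"tx":0,"ty":-0.1,"tz":0,"yaw":0}]' 120
python3 -m handwheel '[{"grip":0,"tx":0,"ty":-0.2,"tz":0,"yaw":0},{"grip":0,"tx":0,"ty":-0.2,"tz":0,"yaw":0},{"grip":0,"tx":0,"ty":-0.2,"tz":0,"yaw":0},{"grip":0,"tx":0,"ty":-0.2,"tz":0,"yaw":0},{"grip":0,"tx":0,"ty":0,"tz":0,"yaw":0}]' 120
python3 - <<'E'
from h import *
o=get_obs();print(o["eef_pos"],o["contact_force"]);T=rot(o["tool_rot"])
org=o["eef_pos"]-T[:,2]*.019; hx=-T[:,1]
pts=np.array([org+hx*a+np.array([0,0,z]) for a,z in((.041,.0),(.06,0),(.15,.005),(.165,.005),(.162,-.045))])
s=cam("scene");t=cam("top");print("scene",(proj(s,pts)-[250,180])*4,"top",proj(t,pts))
def g(i): return (255*np.clip(i/255*1.3,0,1)**.6).astype(np.uint8)
a=cv2.resize(g(s["im"][180:330,250:390]),None,fx=4,fy=4,interpolation=2)
cv2.imwrite("pics/c5.png",a)
E
```

```text
t: 17.15
eef_pos: [0.4826, 0.1328, 0.0752]
tool_rot: [-0.0, -0.648, 0.761, 0.0]
contact_force: [2.8, 0.5, -2.2]
gripper_width: 0.186
t: 17.65
eef_pos: [0.4873, 0.132, 0.0751]
tool_rot: [-0.0, -0.648, 0.761, 0.0]
contact_force: [-0.3, 0.4, -0.7]
gripper_width: 0.185
t: 18.15
eef_pos: [0.496, 0.1307, 0.0753]
tool_rot: [0.0, -0.648, 0.761, -0.0]
contact_force: [0.3, 0.5, -0.6]
gripper_width: 0.185
[0.49604036 0.13065868 0.07532892] [ 0.3287858   0.4699682  -0.57214223]
scene [[403.89785193 305.72541451]
 [361.5007743  308.72485972]
 [156.35042393 312.79128529]
 [121.43129139 315.23218765]
 [131.32080338 416.86183359]] top [[265.6300255  274.79272022]
 [266.9598682  266.41865536]
 [272.9704626  226.83381668]
 [273.99393227 220.39259321]
 [275.63008022 226.83888718]]
```

View pics/c5.png

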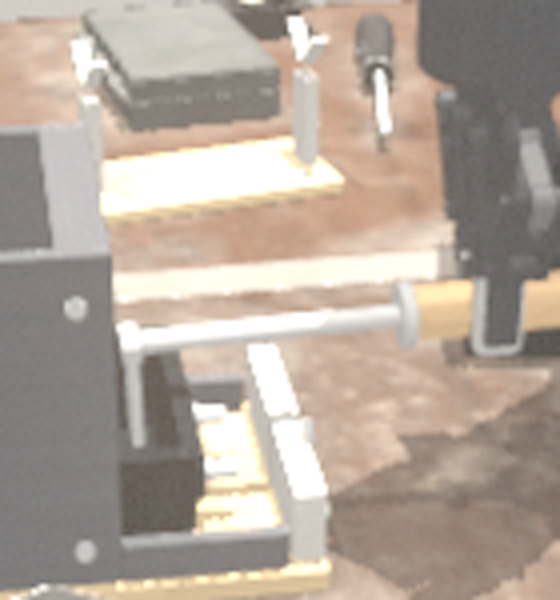

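The tote's near wall stands against the buffer (crop ≈(160,480)). The hook is free, with its tip at (138,445). Lift over the lip, withdraw, rise, then go across well in front of the bay.

```bash

python3 -m handwheel '[{"grip":0,"tx":0,"ty":0,"tz":-0.5,"yaw":0},{"grip":0,"tx":0,"ty":0,"tz":-1,"yaw":0},{"grip":0,"tx":0,"ty":0,"tz":-1.2,"yaw":0},{"grip":0,"tx":0,"ty":0,"tz":-1.2,"yaw":0},{"grip":0,"tx":0,"ty":0,"tz":-0.6,"yaw":0}]' 120
python3 -m handwheel '[{"grip":0,"tx":0,"ty":1,"tz":0,"yaw":0},{"grip":0,"tx":0,"ty":2,"tz":0,"yaw":0},{"grip":0,"tx":0,"ty":2,"tz":-1,"yaw":0},{"grip":0,"tx":0,"ty":0,"tz":-2,"yaw":0},{"grip":0,"tx":0,"ty":0,"tz":0,"yaw":0}]' 120
```

```text
t: 18.75
eef_pos: [0.4965, 0.131, 0.1223]
tool_rot: [0.001, -0.648, 0.761, -0.001]
contact_force: [0.2, -0.1, -1.0]
gripper_width: 0.186
t: 19.25
eef_pos: [0.4464, 0.1394, 0.1519]
tool_rot: [0.001, -0.649, 0.761, -0.001]
contact_force: [1.5, 1.1, -0.6]
gripper_width: 0.184
```

```bash

python3 -m handwheel '[{"grip":0,"tx":2,"ty":-0.3,"tz":0,"yaw":0},{"grip":0,"tx":3.5,"ty":-0.5,"tz":0,"yaw":0},{"grip":0,"tx":3.5,"ty":-0.5,"tz":0,"yaw":0},{"grip":0,"tx":3.5,"ty":-0.5,"tz":0,"yaw":0},{"grip":0,"tx":3.5,"ty":-0.5,"tz":0,"yaw":0}]' 120
python3 -m handwheel '[{"grip":0,"tx":4,"ty":-0.9,"tz":0,"yaw":0},{"grip":0,"tx":4,"ty":-1.5,"tz":0,"yaw":0},{"grip":0,"tx":4,"ty":-1.5,"tz":0,"yaw":0},{"grip":0,"tx":4,"ty":-1.5,"tz":0,"yaw":0},{"grip":0,"tx":4,"ty":-1.5,"tz":0,"yaw":0}]' 120
python3 -m handwheel '[{"grip":0,"tx":1.5,"ty":-1,"tz":0,"yaw":-3},{"grip":0,"tx":0,"ty":0,"tz":0,"yaw":-4},{"grip":0,"tx":0,"ty":0,"tz":0,"yaw":-3.5},{"grip":0,"tx":0,"ty":0,"tz":0,"yaw":0},{"grip":0,"tx":0,"ty":0,"tz":0,"yaw":0}]' 120
python3 - <<'E'
from h import *
o=get_obs();T=rot(o["tool_rot"]);print(T)
print("shift to grasp pose xy,z.066",(np.array([.5048,-.2540,.0665])-o["eef_pos"])@T*100, "hook yaw",np.degrees(np.arctan2(-T[1,1],-T[0,1])))
w=cam("wrist");cv2.imwrite("pics/w4.png",w["im"]);np.savez("w4.npz",**w)
E
```

```text
t: 19.75
eef_pos: [0.4428, -0.0244, 0.1495]
tool_rot: [-0.0, -0.648, 0.761, 0.0]
contact_force: [0.8, 0.2, -1.9]
gripper_width: 0.184
t: 20.25
eef_pos: [0.4794, -0.233, 0.1493]
tool_rot: [-0.0, -0.648, 0.761, 0.0]
contact_force: [1.1, 0.8, -1.5]
gripper_width: 0.189
t: 20.75
eef_pos: [0.4868, -0.2476, 0.1496]
tool_rot: [0.0, 0.715, -0.699, -0.0]
contact_force: [0.5, 0.3, -1.5]
gripper_width: 0.183
[[ 2.15758306e-02 -9.99766775e-01 -9.37376128e-04]
 [-9.99767154e-01 -2.15761470e-02  3.28728912e-04]
 [-3.48877210e-04  9.30065264e-04 -9.99999507e-01]]
shift to grasp pose xy,z.066 [ 0.68364688 -1.79007164  8.30323148] hook yaw 1.236318634447252
```

View pics/w4.png

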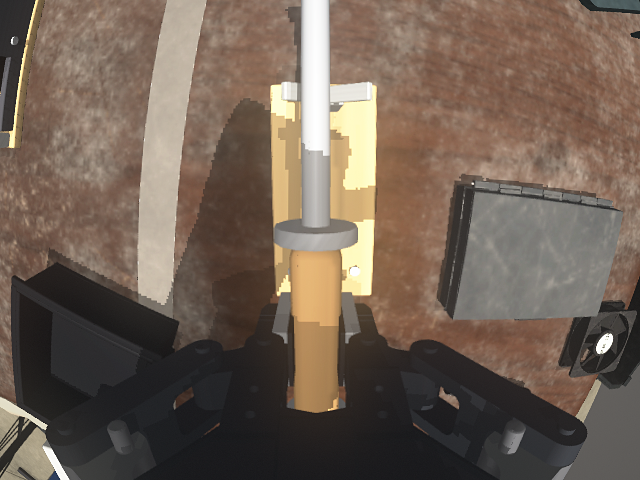

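The wrist view shows the hook held as before (collar at (316,235)), with the cradle's front V rest centred near (328,92). Quick check of that against the stored grasp pose.

```bash
python3 - <<'E'
from h import *
w=dict(np.load("w4.npz"));w2=dict(np.load("w2.npz"))
print("rest now",plane(w,[[328,92]],.1),"rest at first look",plane(w2,[[317,129]],.1),"expected",.5046+.08,-.2540+.0018)
E
```

```text
rest now [[ 0.58372361 -0.25239211  0.1       ]] rest at first look [[ 0.58477354 -0.25204612  0.1       ]] expected 0.5846 -0.2522
```

```bash

python3 -m handwheel '[{"grip":0,"tx":0.35,"ty":-0.9,"tz":0,"yaw":0},{"grip":0,"tx":0.35,"ty":-0.9,"tz":0.5,"yaw":0},{"grip":0,"tx":0,"ty":0,"tz":1.5,"yaw":0},{"grip":0,"tx":0,"ty":0,"tz":1.5,"yaw":0},{"grip":0,"tx":0,"ty":0,"tz":1,"yaw":0}]' 120
python3 -m handwheel '[{"grip":0,"tx":0,"ty":0,"tz":1,"yaw":0},{"grip":0,"tx":0,"ty":0,"tz":1,"yaw":0},{"grip":0,"tx":0,"ty":0,"tz":0.6,"yaw":0},{"grip":0,"tx":0,"ty":0,"tz":0.3,"yaw":0},{"grip":0,"tx":0,"ty":0,"tz":0,"yaw":0}]' 120
```

```text
t: 21.3
eef_pos: [0.5058, -0.2543, 0.104]
tool_rot: [0.0, 0.715, -0.699, -0.0]
contact_force: [-0.5, 0.4, -1.9]
gripper_width: 0.184
t: 21.8
eef_pos: [0.5053, -0.2543, 0.0761]
tool_rot: [0.0, 0.715, -0.699, -0.0]
contact_force: [0.6, -1.0, -2.1]
gripper_width: 0.185
```

```bash

python3 -m handwheel '[{"grip":0,"tx":0,"ty":0,"tz":0.3,"yaw":0},{"grip":0,"tx":0,"ty":0,"tz":0.2,"yaw":0},{"grip":0,"tx":0,"ty":0,"tz":0,"yaw":0}]' 60
python3 -m handwheel '[{"grip":0,"tx":0,"ty":0,"tz":0.15,"yaw":0},{"grip":0,"tx":0,"ty":0,"tz":0,"yaw":0}]' 20
python3 -m handwheel '[{"grip":0,"tx":0,"ty":0,"tz":0.1,"yaw":0},{"grip":0,"tx":0,"ty":0,"tz":0,"yaw":0}]' 20
```

```text
t: 22.1
eef_pos: [0.5059, -0.2542, 0.0716]
tool_rot: [-0.0, 0.715, -0.699, 0.0]
contact_force: [-1.2, 0.5, 1.2]
gripper_width: 0.186
t: 22.3
eef_pos: [0.5062, -0.254, 0.0705]
tool_rot: [-0.001, 0.716, -0.699, 0.001]
contact_force: [-1.9, 2.9, 5.7]
gripper_width: 0.181
t: 22.5
eef_pos: [0.5063, -0.2539, 0.0699]
tool_rot: [-0.001, 0.716, -0.698, 0.001]
contact_force: [-3.0, 3.1, 8.9]
gripper_width: 0.19
```

Front rest is touching; opening slowly.

```bash

python3 -m handwheel '[{"grip":2.0,"tx":0,"ty":0,"tz":0,"yaw":0},{"grip":2.3,"tx":0,"ty":0,"tz":0,"yaw":0},{"grip":2.6,"tx":0,"ty":0,"tz":0,"yaw":0},{"grip":3,"tx":0,"ty":0,"tz":0,"yaw":0},{"grip":4,"tx":0,"ty":0,"tz":0,"yaw":0}]' 20
python3 -m handwheel '[{"grip":5,"tx":0,"ty":0,"tz":0,"yaw":0},{"grip":5,"tx":0,"ty":0,"tz":0,"yaw":0},{"grip":5,"tx":0,"ty":0,"tz":-1,"yaw":0},{"grip":5,"tx":0,"ty":0,"tz":-3,"yaw":0},{"grip":5,"tx":0,"ty":0,"tz":-4,"yaw":0}]' 20
python3 -m handwheel '[{"grip":8.5,"tx":0,"ty":0,"tz":-4.5,"yaw":0},{"grip":8.5,"tx":0,"ty":0,"tz":-1.5,"yaw":0},{"grip":8.5,"tx":0,"ty":0,"tz":0,"yaw":0},{"grip":8.5,"tx":0,"ty":0,"tz":0,"yaw":0}]' 20
python3 - <<'E'
from h import *
o=get_obs();print(o["eef_pos"])
w=cam("wrist");np.savez("w5.npz",**w);s=cam("scene")
def g(i): return (255*np.clip(i/255*1.2,0,1)**.6).astype(np.uint8)
a=w["im"][0:350,220:420];b=cv2.resize(g(s["im"][170:330,230:350]),None,fx=3,fy=3,interpolation=2)
b=b[:350+0] if 0 else cv2.resize(b,(360,480));a=cv2.copyMakeBorder(a,0,130,0,0,0)
cv2.imwrite("pics/c6.png",np.hstack([a,b]))
E
```

```text
t: 23.0
eef_pos: [0.5053, -0.2545, 0.0686]
tool_rot: [0.0, 0.715, -0.699, -0.0]
contact_force: [-1.1, -0.1, -0.0]
gripper_width: 0.465
t: 23.5
eef_pos: [0.5041, -0.2538, 0.1488]
tool_rot: [0.001, 0.715, -0.699, -0.002]
contact_force: [0.4, -0.8, 0.0]
gripper_width: 0.589
t: 23.9
eef_pos: [0.5051, -0.2543, 0.209]
tool_rot: [-0.0, 0.715, -0.699, 0.0]
contact_force: [0.1, -0.1, -0.5]
gripper_width: 0.995
[ 0.50514509 -0.25426462  0.20896437]
```

View pics/c6.png

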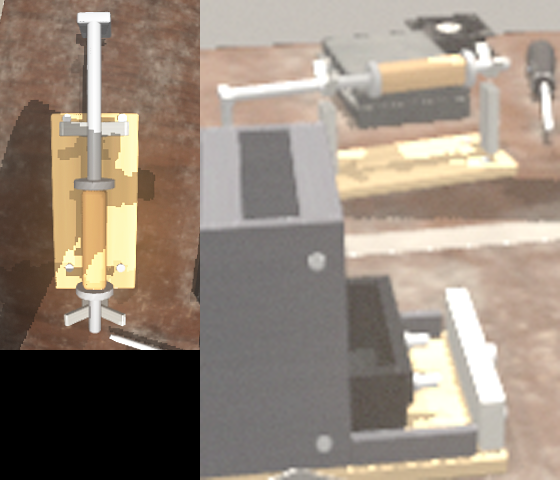

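The hook lies in both V rests, and the tote is against the buffer. One numeric check, then hand in.

```bash
python3 - <<'E'
from h import *
w=dict(np.load("w5.npz"));p=plane(w,[[314.5,184],[315,293],[314,18],[314.5,331]],.085)
print((p[0]+p[1])/2,"yaw",np.degrees(np.arctan2(p[2,1]-p[3,1],p[2,0]-p[3,0])),p)
print(plane(w,[[314,129]],.1))
r=hand_in();print(r)
E
```

```text
[ 0.50260944 -0.25423848  0.085     ] yaw 1.3704801690953334 [[ 0.54503878 -0.25310677  0.085     ]
 [ 0.46018009 -0.25537019  0.085     ]
 [ 0.66760056 -0.2499381   0.085     ]
 [ 0.42597274 -0.25571879  0.085     ]]
[[ 0.58426701 -0.25194266  0.1       ]]
the job is handed in; nothing more can be done
None
```

I dragged the tote forward with the hook until it leaned on the buffer, then laid the hook back in its cradle and handed the job in at about 24 s. No verdict is reported.

- **Pull:** the tote slid at about 4.8 N. The force began to rise after roughly 92 mm of travel. I held about 13.6 N on the hook for 1.2 s, which puts about 8–9 N on the buffer. That figure comes from the wrist force. The hand's travel after contact (about 6 mm) would allow up to about 12 N if the hook had not turned in the grip.
- **Hook at the end:** it lies in both V rests, tip forward and down, about 2 mm from where it started and within 0.1° of its first heading.
- **Tote at the end:** the last picture shows it standing upright in front of the buffer with the hook clear. That it still presses the buffer with over 0.3 N rests on the sliding friction; I did not measure it. I did not look at the heat sink again after the drag.

**What went wrong:** on the way to the bay, the wrist force read about 111 N for a moment, probably the hook's tip brushing the side of the bay. The limit is 120 N on the wrist, and I only have readings at the end of each move, so the true peak is unknown. If the tip did strike the bay, the contact may also bear on the "disturb nothing else" rule, although the bay is fixed. The hook hung about 3° tip-down in the grip when I checked it after that, which did not affect the rest of the job.

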